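# Pass a canister through the spring gate

## Robot

A 6-joint arm with a two-finger parallel gripper is mounted at the origin on a cart in front of the work surface, level with it; the furniture and walls round the work are solid. World frame = base frame: x ahead of the robot, y to its left, z up, the work surface at z = 0. Lengths are in mm, angles in degrees, forces in N, time in s.
With the tool pointing down it reaches from about 350 to 850 mm from the base axis. Payload 8.1 kg.
Tool frame: the origin (TCP) lies at the very end of the fingers, on their centre line; the grasp point (between the pads) lies 19 mm behind it; z points along the fingers, y is the direction in which the jaws open and shut (so a half turn about z gives the same grasp; the last joint's range is limited). The gripper opens to 85 mm and grips with 20 to 120 N. Pads are 22 mm wide; open, the fingers measure 114 mm over their backs; the gripper's body (76 mm by 85 mm) begins 54 mm behind the grasp point. The pads swing forward as they close: fully open they stand 13 mm farther back than shut.
Start: joints at [-4.893, 7.471, 85.268, -0, 87.261, -4.893], TCP at [600.004, 0.022, 209.192] pointing down, gripper open.
Joint ranges: [-169.43, 169.43], [-51.17, 129.36], [1.28, 143.12], [-76.62, 256.62], [0, 156.53], [-152.29, 152.29]. Speed limits (degrees/s): [136.94, 136.94, 159.86, 180, 180, 180].

## Interface

Orientations are given as [roll, pitch, yaw] about the fixed x, y, z axes, in that order (R = Rz(yaw) Ry(pitch) Rx(roll)).
In Python, from bench import r, eyes gives the robot as it stands. The module is installed in compiled form; this text tells all that it offers.
- The arm moves only by the tool play_rows, never from a script. Its argument "deltas" is a list of rows, each a list of 3 entries, a list of its own where there are three numbers: the shift along the tool's x, y, z in m, then the turn, a rotation vector about the tool's x, y, z in rad, then the closure, from 0 (fully open) to 1 (shut). A call has 1 to 8 rows; each row shifts and turns the pose as measured when the row begins, along the tool's axes as they then stand; what a row does not reach is not made up. A row lasts 1/8 s, in which the tool goes at most 62.5 mm and 10.7 degrees, less where a joint would pass 70% of its speed; a pose out of reach is approached as far as the arm can. A call with a gripper value outside its range is refused whole. The fingers move at their own pace and stop on an object; "force" is the grip in N (left out, the last holds). Time passes only in rows, so rows that do not move let the fingers close. It gives the time, the measured TCP pose, the force and the opening at its end, in the units of the state.
- r.sense(): the state, without advancing time (a new reading comes with each control period).
- eyes.snapshot(name): name is "scene" or "side" or "wrist"; returns the picture (420x560x3 uint8, red, green, blue); there is no depth.
- eyes.get_calibration(name): a dict with "mtx" (3x3 intrinsics, pixels), "D" ([k1, k2, p1, p2, k3] as OpenCV has them; the pictures are not rectified), "R" (3x3) and "t" (3): a world point X has camera coordinates R X + t; the wrist camera has in their place "T_tool_cam" (4x4, takes a point from camera to tool coordinates, whose origin is the TCP and whose axes are the flange's). Camera axes: x right, y down, z forward; pixel columns grow to the right and rows downward; lengths in mm; the calibration is good to about 2 mm. A picture is of the moment at which its call begins: read the wrist's pose just before it. get_calibration takes no time and is no camera call.
- r.hand_in(): hands the job in, once; it reports no verdict.
The state is a dict: "time": time; "joint_pos": joint angles; "qd": joint speeds; "joint_efforts": joint torques, N m; "tool_pos": TCP position; "tcp_rot": TCP orientation; "ft_force": force on the tool from outside, world axes, zero at the start; "wrist_torque": the same for the moment, N m; "finger_gap": finger opening in mm.
Only numpy, scipy, OpenCV 4.12 (cv2) and the standard library are available. Lean on these libraries where they do the work, as an engineer would, in place of code of your own. Each camera call takes 0.05 s, during which the arm holds its last target. There are 200 camera calls.

## Task

Push the self-closing gate of the handover bay open with one finger and, keeping it off the small canister that stands before it on the deck, push the canister along with the other finger until all of it is past the gateposts. Only push: do not pinch, lift or tip the canister, do not let the gate press against it, and leave the other goods where they stand. Finish while holding: at the end one finger still holds the gate open, and the canister stands still and upright on the deck beyond the posts, ready for a colleague to take from the far end.

Things in the scene. Friction and masses are not known exactly. Their poses are not given: they have to be found in the camera images.
- bay: Wooden handover bay fixed to the table, 340 mm long (x), 158 mm wide (y), open above and at both ends. Origin: under the deck's centre, at table height; x points the way the canister must go. Deck top z = 8 mm. A fence to z = 56 mm runs the whole -y side (inner face y = -65 mm, lined with white plastic). A like wall on the +y side stands only at x = 5 to 170 mm (inner face y = 71 mm).
- strip (a point): Middle of the top of a low steel guide strip along the whole deck, 6 mm wide, at bay x = 0, y = 6 mm, z = 15 mm (7 mm over the deck). The canister slides in the 68 mm wide lane between fence and strip, both slippery (friction about 0.15; deck 0.6); the shut gate swings just above the strip.
- hinge (a point): Point on the axis of the gate's hinge post, at bay x = 0, y = 70 mm, 41 mm above the table. The gateway is the plane bay x = 0 between this steel post and a like one in the fence (bay y = -71 mm); posts are 10 mm thick and 68 mm tall over the table.
- gate (a joint): The gate's angle about the upright hinge post, rad: 0 shut, grows as it swings inward (towards the bay's +x), stop at 1.6 (along the +y wall). A spring shuts it: about 0.08 Nm when shut, rising to 0.23 Nm wide open. It cannot swing outward.
- gate_edge (a point): Point on the gate's free edge, at mid-height, 128 mm from the hinge axis. The gate is a plain aluminium panel 4 mm thick with a black 8 mm edge bead, 132 mm long, from 20 to 66 mm above the table. Shut, it reaches across the whole gateway, and this point is at bay x = 0, y = -58 mm.
- canister_center (a point): Centre (half-way up) of the canister to pass through: the small green one with wooden lid and knob, 62 mm in diameter (lid, 37 to 58 mm over the deck: 64 mm), 75 mm tall with its knob, about 0.25 kg. It stands on the deck before the gate, in the lane by the fence; beyond the strip, on its hinge side, is room for a finger (60 mm). Centre 37 mm over the deck.
- big_canister: Bystander: larger cream canister, 68 mm in diameter, 85 mm tall, on the table past the far end of the deck. Origin at the centre of its underside.
- tall_pack: Bystander: spotted gift pack 75x188x75 mm on the table behind the fence. Origin at the centre of its underside.
- price_card: Bystander: small price card in a wooden block, 22x66x62 mm, past the far end of the deck. Origin at the centre of its underside.
- slim_pack: Bystander: slim spotted gift pack 68x185x48 mm. Origin at the centre of its underside.
- striped_pack: Bystander: orange striped gift pack 102x175x74 mm. Origin at the centre of its underside.
- dark_pack: Bystander: dark flat gift pack 97x181x50 mm. Origin at the centre of its underside.
Mind the look-alikes: they are no part of the job. What is shaped like the part that bears canister_center but blue or pink is not meant.

How it is judged (in metres and radians):
On the way:
1. a finger has swung the gate at least 0.5 rad open while the middle of the canister is still before the gateway (value of joint gate above 0.5 rad and contact force between the fingers and gate above 0.2 N and x of canister_center in the frame of bay below 0 m), for 0.05 s.
At the end, for the whole second after the job is handed in: The robot is still holding: a finger presses on the gate (more than 0.2 N) and keeps it at least 0.7 rad open; the canister stands upright (within 0.1 rad) and still on the deck, all of it beyond the posts (its centre 37 to 155 mm past the gateway plane), and the gate does not touch it (x of canister_center in the frame of bay between 0.037 and 0.155 m and z of canister_center in the frame of bay between 0.04 and 0.051 m and angle between canister_center's own z axis and vertical below 0.1 rad and linear speed of canister below 0.015 m/s and value of joint gate above 0.7 rad and contact force between the fingers and gate above 0.2 N and contact force between canister and gate below 0.2 N); the arm keeps its last pose, push and grip.
It fails at once if the gate presses against the canister (more than 2 N) (contact force between canister and gate above 2 N).
It fails at once if the canister is lifted more than about 8 mm off the deck (z of canister_center in the frame of bay above 0.054 m).
It fails at once if the canister is tipped by more than 0.35 rad (angle between canister_center's own z axis and vertical above 0.35 rad).
It fails at once if another thing on the table is moved more than 25 mm (distance of any of big_canister, tall_pack, price_card, slim_pack, striped_pack, dark_pack from where it was at the start of the episode above 0.025 m).
It also fails if it takes over 42 s, if anything falls off the work surface, if the arm or the gripper's body presses on something with over 40 N, if the wrist force passes 120 N, or if a joint passes its speed limit or range.

## Working session

There is one attempt and no reset: what is moved stays moved. The work goes in short steps, Python scripts to look and compute and a tool call to move; the robot and the scene stay as the last step left them, time stands still between calls to the robot, and variables do not carry over. Pictures are saved under pics/ and viewed, about 8 in all and at most 12, crops included, and the job is handed in when it is done.

Besides the shell and the picture viewer there is one more tool, called as name([rows], argument=value, ...), one row to a line, values as JSON. play_rows: Moves the arm, as the interface text tells. Its arguments: {"type":"object","properties":{"deltas":{"type":"array"},"force":{"type":"number"}},"required":["deltas"]}

```bash
mkdir -p pics
python3 - <<'E'
from bench import r,eyes
import cv2
s=r.sense();print(s)
for n in("scene","side","wrist"):
    im=eyes.snapshot(n);cv2.imwrite(f"pics/{n}0.png",im[:,:,::-1]);c=eyes.get_calibration(n);print(n,c)
E
```

```text
{'time': 0.0, 'joint_pos': array([-4.89232295e+00,  7.51559761e+00,  8.53300741e+01,  4.27433499e-04,
        8.72630874e+01, -4.89196932e+00]), 'qd': array([-0.03771668,  0.05912072,  0.0073416 ,  0.03367352,  0.11572719,
        0.01697103]), 'joint_efforts': array([-1.90700346e-03, -5.69404185e+01, -5.00557995e+01, -2.19391650e-04,
        1.44415747e-02,  7.24149572e-05]), 'tool_pos': array([5.99392815e+02, 8.49218413e-02, 2.08131772e+02]), 'tcp_rot': array([-1.79891673e+02, -9.70002618e-03,  8.99996164e+01]), 'ft_force': array([-0.08096189, -0.32834748,  0.00229723]), 'wrist_torque': array([-0.01313854, -0.05371408, -0.04476784]), 'finger_gap': 85.31574820441409}
scene {'mtx': array([[487.45878617,   0.        , 284.79323126],
       [  0.        , 487.45878617, 215.20346732],
       [  0.        ,   0.        ,   1.        ]]), 'D': array([-0.158109,  0.      ,  0.      ,  0.      ,  0.      ]), 'R': array([[ 0.89070185, -0.45458441,  0.00179899],
       [-0.23840054, -0.47047855, -0.84959704],
       [ 0.38705995,  0.75630877, -0.52742928]]), 't': array([-512.30363079,  207.76
[... 385 characters left out ...]
216162 , -0.80375806, -0.50053571]]), 't': array([ 512.64757072,  168.05315371, 1011.58405977])}
wrist {'mtx': array([[316.29095018,   0.        , 279.96343053],
       [  0.        , 316.29095018, 215.03090059],
       [  0.        ,   0.        ,   1.        ]]), 'D': array([-0.00955751,  0.        ,  0.        ,  0.        ,  0.        ]), 'T_tool_cam': array([[-4.65344091e-04, -9.62377399e-01, -2.71715889e-01,
         6.88591416e+01],
       [ 9.99999686e-01, -2.73661477e-04, -7.43343811e-04,
         1.41987189e-01],
       [ 6.41019112e-04, -2.71716150e-01,  9.62377225e-01,
        -1.64885610e+02],
       [ 0.00000000e+00,  0.00000000e+00,  0.00000000e+00,
         1.00000000e+00]])}
```

View pics/scene0.png

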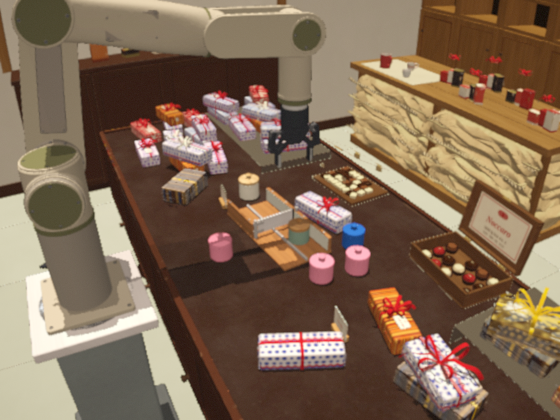

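View pics/side0.png

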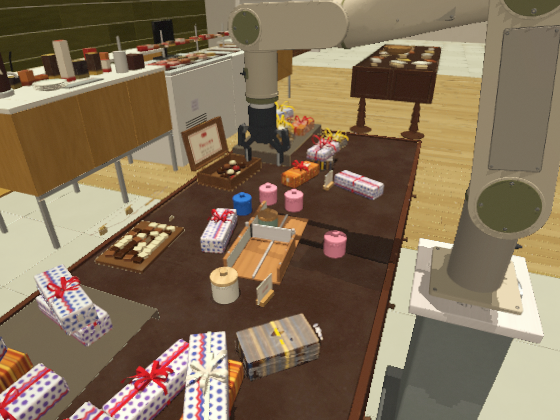

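Candidates: green canister with wooden lid (scene 300,232; side 268,213) against pink (221,246), (321,267), (357,260), blue (354,237), cream (249,186). Only the green one inside the bay fits; I'll check it in a close crop.

Run:
```python
import cv2,numpy as np
a=cv2.imread("pics/scene0.png")[165:295,200:370];b=cv2.imread("pics/side0.png")[170:310,190:350]
w=cv2.imread("pics/wrist0.png")
a=cv2.resize(a,(400,306),interpolation=3);b=cv2.resize(b,(343,300),interpolation=3);w=cv2.resize(w,(380,285))
o=np.zeros((600,800,3),np.uint8);o[:306,:400]=a;o[:300,400:743]=b;o[310:595,:380]=w
cv2.imwrite("pics/m.png",o)
```

```text
(no output)
```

View pics/m.png

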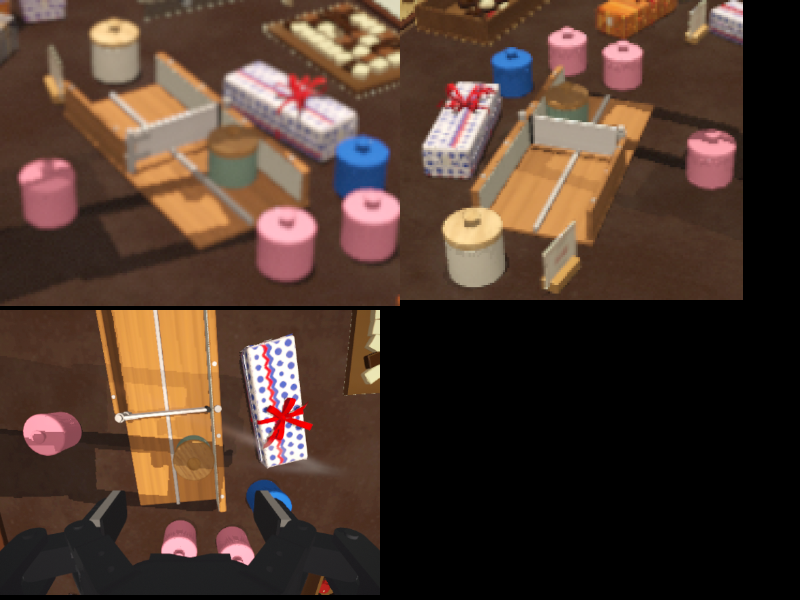

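Run:
```python
import cv2
w=cv2.imread("pics/wrist0.png")[0:300,130:350]
cv2.imwrite("pics/w.png",cv2.resize(w,(440,600),interpolation=3))
```

```text
(no output)
```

View pics/w.png

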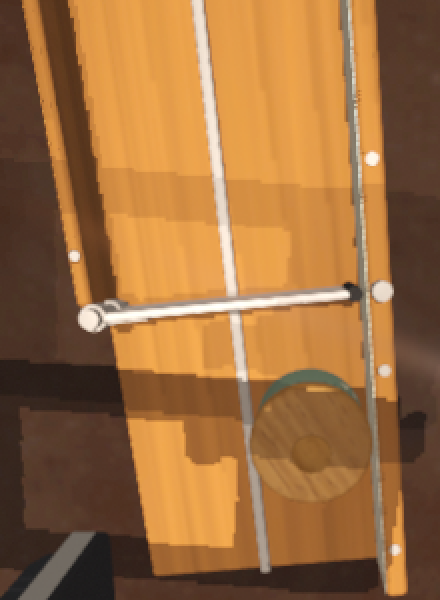

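Wrist view: hinge post top (175,159), fence post (321,146), strip end (262,285), lid centre (286,218), knob (285,226); gate shut, nothing else inside.

```bash
cat > h.py <<'E'
import numpy as np,cv2
from scipy.spatial.transform import Rotation as R
def ray(eyes,n,px,z,s=None):
    c=eyes.get_calibration(n)
    d=np.append(cv2.undistortPoints(np.array([[px]],float),c["mtx"],np.array(c["D"]))[0,0],1)
    if n=="wrist":
        T=c["T_tool_cam"];Rt=R.from_euler("xyz",s["tcp_rot"],degrees=True).as_matrix()
        o=Rt@T[:3,3]+s["tool_pos"];d=Rt@T[:3,:3]@d
    else: o=-c["R"].T@c["t"];d=c["R"].T@d
    return o+d*(z-o[2])/d[2]
E
python3 - <<'E'
from bench import r,eyes
from h import *
s=r.sense()
P={k:ray(eyes,"wrist",p,z,s) for k,p,z in [("hinge",(175.5,159),68),("fpost",(321,146),68),("stripend",(262.5,285.5),15),("lid",(286,218),66),("knob",(285.5,226.5),83)]}
for k,v in P.items():print(k,v.round(1))
h,f=P["hinge"],P["fpost"];print(np.linalg.norm(h-f))
# bay y axis = h-f
y=(h-f)[:2];y/=np.linalg.norm(y);x=np.array([y[1],-y[0]]);m=(h+f)[:2]/2+0.5*y
m=(h+f)[:2]/2; o=m-y*(-0.5)
print("x axis",x,"yaw",np.degrees(np.arctan2(x[1],x[0])),"origin",o)
for k,v in P.items():print(k,((v[:2]-o)@x).round(1),((v[:2]-o)@y).round(1))
for n,ps in [("scene",[("lid",(299,222),66)]),("side",[("fp",(282,227),68)])]:
  for k,p,z in ps: print(n,k,ray(eyes,n,p,z))
E
```

```text
hinge [499.3  38.5  68. ]
fpost [638.   50.5  68. ]
stripend [ 577.1 -124.2   15. ]
lid [605.3 -20.9  66. ]
knob [604.6 -24.5  83. ]
139.2725255183018
x axis [-0.08676679  0.99622865] yaw 94.97762970194712 origin [568.15124749  44.46150697]
hinge -0.0 69.1
fpost -0.0 -70.1
stripend -168.8 5.7
lid -68.4 -31.4
knob -71.8 -30.3
scene lid [607.07741026 -26.43331636  66.        ]
side fp [528.04198359  42.84257244  68.        ]
```

Checks agree (post spacing 139 vs 141 mm, strip end at -169/5.7 vs -170/6). Bay yaw is 95°, its origin (568, 44.5) and the canister at bay (-70, -31). Plan: hold the jaw line at 26° to bay x so the leading finger opens the gate while the trailing one pushes the canister, then turn to about 38°. First turn above the bay.

play_rows([
  [[0,0,0.012],[0,0,0.172],0],
  [[0,0,0.012],[0,0,0.172],0],
  [[0,0,0.012],[0,0,0.172],0],
  [[0,0,0.012],[0,0,0.172],0],
  [[0,0,0.012],[0,0,0.172],0],
  [[0,0,0.012],[0,0,0.172],0],
  [[0,0,0],[0,0,0],0],
])

```text
time: 1.02
tool_pos: [597.5, 0.2, 131.6]
tcp_rot: [-179.8, 0.3, 29.1]
ft_force: [-0.9, -1.0, -0.3]
finger_gap: 85.2
```

```bash
cat >> h.py <<'E'
O=np.array([568.15,44.46]);ex=np.array([-.0868,.9962]);ey=np.array([-.9962,-.0868])
def st(s):
    p=s["tool_pos"];Rt=R.from_euler("xyz",s["tcp_rot"],degrees=True).as_matrix()
    a=-Rt[:2,1];u=np.array([a@ex,a@ey]);u/=np.linalg.norm(u);v=np.array([u[1],-u[0]])
    M=np.array([(p[:2]-O)@ex,(p[:2]-O)@ey])
    G=M+49.75*u;C=M-49.75*u
    print("t",round(s["time"],2),"M",M.round(1),"z",p[2].round(1),"phi",np.degrees(np.arctan2(u[1],u[0])).round(1),"Ccorner",(C+7.25*u+11*v).round(1),"G",G.round(1),"F",s["ft_force"].round(1),"rot",s["tcp_rot"].round(1))
    return M,Rt,p
def goto(s,M,z,phi,n):
    M0,Rt,p=st(s)
    w=np.append(O+M[0]*ex+M[1]*ey,z)
    a=np.radians(95-180+phi) # tool y world angle
    yv=np.array([np.cos(a),np.sin(a),0]);zv=np.array([0,0,-1.]);Rg=np.stack([np.cross(yv,zv),yv,zv],1)
    rv=R.from_matrix(Rt.T@Rg).as_rotvec()
    print("total d(mm)",(Rt.T@(w-p)).round(1),"rv",rv.round(3),"per row",(Rt.T@(w-p)/n/1000).round(4),(rv/n).round(4))
E
python3 - <<'E'
from bench import r,eyes
from h import *
s=r.sense();goto(s,(-77,-.5),100,26,3)
E
```

```text
t 1.02 M [-46.6 -25.4] z 131.6 phi 24.1 Ccorner [-80.9 -52.8] G [-1.2 -5.1] F [-0.9 -1.  -0.3] rot [-179.8    0.3   29.1]
total d(mm) [-35.   17.7  31.7] rv [-0.004  0.005 -0.033] per row [-0.0117  0.0059  0.0106] [-0.0012  0.0017 -0.0111]
```

play_rows([
  [[-0.012,0.006,0.008],[-0.001,0.002,-0.011],0],
  [[-0.012,0.006,0.008],[-0.001,0.002,-0.011],0],
  [[-0.012,0.006,0.008],[-0.001,0.002,-0.011],0],
  [[0,0,0],[0,0,0],0],
])

```text
time: 1.52
tool_pos: [573.5, -36.4, 106.9]
tcp_rot: [180.0, -0.1, 31.7]
ft_force: [0.7, 0.1, 0.0]
finger_gap: 85.4
```

Run:
```python
from bench import r,eyes
from h import *
s=r.sense();goto(s,(-77,-.5),20,26,6)
w=eyes.snapshot("wrist")[:,:,::-1];a=eyes.snapshot("scene")[165:295,200:370,::-1]
o=np.zeros((600,800,3),np.uint8);o[:300,:400]=cv2.resize(w,(400,300));o[:306,400:]=cv2.resize(a,(400,306),interpolation=3)
cv2.imwrite("pics/m2.png",o[:306])
```

```text
t 1.52 M [-81.    1.6] z 106.9 phi 26.7 Ccorner [-114.1  -27.3] G [-36.6  24. ] F [0.7 0.1 0. ] rot [ 1.80e+02 -1.00e-01  3.17e+01]
total d(mm) [ 3.6 -2.7 86.9] rv [ 0.001 -0.002  0.011] per row [ 0.0006 -0.0004  0.0145] [ 0.0001 -0.0003  0.0019]
```

View pics/m2.png

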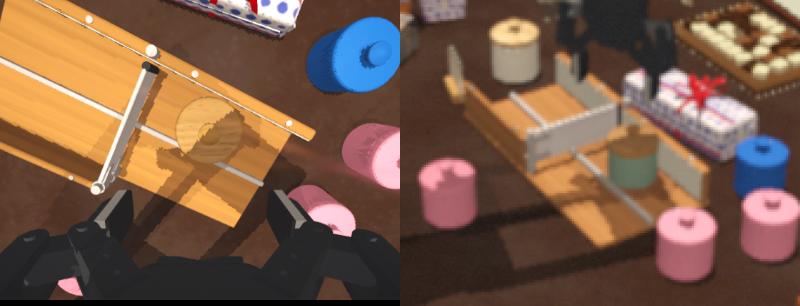

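Run:
```python
from bench import r,eyes
from h import *
s=r.sense()
for k,p,z in [("knob",(284,180),83),("lid",(291,182),66),("pinktop",(455,275),66),("hinge",(136,264),68)]:
    q=ray(eyes,"wrist",p,z,s)[:2]-O;print(k,(q@ex).round(1),(q@ey).round(1))
```

```text
knob -66.0 -34.3
lid -72.1 -32.8
pinktop -208.6 -25.7
hinge -0.8 67.9
```

play_rows([
  [[0.001,-0.001,0.016],[0,0,0],0],
  [[0.001,0,0.016],[0,0,0],0],
  [[0.001,0,0.016],[0,0,0],0],
  [[0,0,0.016],[0,0,0],0],
  [[0,0,0.012],[0,0,0],0],
  [[0,0,0.006],[0,0,0],0],
  [[0,0,0],[0,0,0],0],
])

```text
time: 2.5
tool_pos: [577.0, -31.8, 19.1]
tcp_rot: [180.0, -0.1, 31.8]
ft_force: [0.2, -0.5, -0.8]
finger_gap: 85.5
```

Run:
```python
from bench import r,eyes
from h import *
s=r.sense();goto(s,(-37,0),20,26,8)
```

```text
t 2.5 M [-76.7  -2.2] z 19.1 phi 26.8 Ccorner [-109.7  -31.2] G [-32.3  20.2] F [ 0.2 -0.5 -0.8] rot [ 1.80e+02 -1.00e-01  3.18e+01]
total d(mm) [ 15.9 -36.5  -0.9] rv [ 0.    -0.002  0.013] per row [ 0.002  -0.0046 -0.0001] [ 0.     -0.0003  0.0017]
```

play_rows([
  [[0.002,-0.0046,0],[0,0,0],0],
  [[0.002,-0.0046,0],[0,0,0],0],
  [[0.002,-0.0046,0],[0,0,0],0],
  [[0.002,-0.0046,0],[0,0,0],0],
  [[0.002,-0.0046,0],[0,0,0],0],
  [[0.002,-0.0046,0],[0,0,0],0],
  [[0.002,-0.0046,0],[0,0,0],0],
])

```text
time: 3.38
tool_pos: [574.1, 3.5, 22.0]
tcp_rot: [179.7, -0.3, 31.7]
ft_force: [0.0, -4.4, 1.2]
finger_gap: 85.5
```

Run:
```python
from bench import r,eyes
from h import *
s=r.sense();goto(s,(-7,1),20,28,8)
w=eyes.snapshot("wrist")[:,:,::-1];a=eyes.snapshot("scene")[165:295,200:370,::-1]
o=np.zeros((306,800,3),np.uint8);o[:300,:400]=cv2.resize(w,(400,300));o[:306,400:]=cv2.resize(a,(400,306),interpolation=3)
cv2.imwrite("pics/m3.png",o)
```

```text
t 3.38 M [-41.3  -2.4] z 22.0 phi 26.7 Ccorner [-74.3 -31.3] G [ 3.1 20. ] F [ 0.  -4.4  1.2] rot [179.7  -0.3  31.7]
total d(mm) [ 12.4 -32.2   1.9] rv [ 0.005 -0.005 -0.022] per row [ 0.0016 -0.004   0.0002] [ 0.0007 -0.0007 -0.0028]
```

View pics/m3.png

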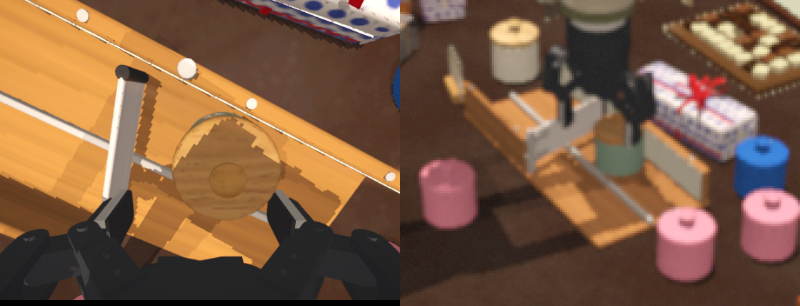

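Gate opening, canister being pushed upright by the trailing finger (lid at about (226,168) of the left panel). Continue.

play_rows([
  [[0.0016,-0.0042,0.0006],[0.001,-0.001,-0.003],0],
  [[0.0016,-0.0042,0.0006],[0.001,-0.001,-0.003],0],
  [[0.0016,-0.0042,0.0006],[0.001,-0.001,-0.003],0],
  [[0.0016,-0.0042,0.0006],[0.001,-0.001,-0.003],0],
  [[0.0016,-0.0042,0.0006],[0.001,-0.001,-0.003],0],
  [[0.0016,-0.0042,0.0006],[0,0,-0.003],0],
  [[0.0016,-0.0042,0.0006],[0,0,-0.003],0],
  [[0.0016,-0.0042,0.0006],[0,0,-0.003],0],
])

```text
time: 4.47
tool_pos: [568.9, 38.9, 18.7]
tcp_rot: [179.7, -0.1, 33.2]
ft_force: [1.8, -5.5, 2.0]
finger_gap: 85.2
```

Run:
```python
from bench import r,eyes
from h import *
s=r.sense();goto(s,(23,4),20,33,8)
```

```text
t 4.47 M [-5.6 -0.3] z 18.7 phi 28.2 Ccorner [-37.8 -30.1] G [38.3 23.2] F [ 1.8 -5.5  2. ] rot [ 1.797e+02 -1.000e-01  3.320e+01]
total d(mm) [  9.7 -27.2  -1.4] rv [ 0.005 -0.002 -0.084] per row [ 0.0012 -0.0034 -0.0002] [ 0.0006 -0.0002 -0.0105]
```

play_rows([
  [[0.0012,-0.0036,0],[0.001,0,-0.011],0],
  [[0.0012,-0.0036,0],[0.001,0,-0.011],0],
  [[0.0012,-0.0036,0],[0.001,0,-0.011],0],
  [[0.0012,-0.0036,0],[0.001,0,-0.011],0],
  [[0.0012,-0.0036,0],[0.001,0,-0.011],0],
  [[0.0012,-0.0036,0],[0,0,-0.011],0],
  [[0.0012,-0.0036,0],[0,0,-0.011],0],
  [[0.0012,-0.0036,0],[0,0,-0.011],0],
])

```text
time: 5.48
tool_pos: [562.8, 68.9, 19.0]
tcp_rot: [179.7, -0.3, 38.4]
ft_force: [2.4, -4.6, 0.2]
finger_gap: 85.6
```

Run:
```python
from bench import r,eyes
from h import *
s=r.sense();goto(s,(55,5),20,38,8)
w=eyes.snapshot("wrist")[:,:,::-1];a=eyes.snapshot("scene")[165:295,200:370,::-1]
o=np.zeros((306,800,3),np.uint8);o[:300,:400]=cv2.resize(w,(400,300));o[:306,400:]=cv2.resize(a,(400,306),interpolation=3)
cv2.imwrite("pics/m4.png",o)
```

```text
t 5.47 M [24.8  3.2] z 19.0 phi 33.4 Ccorner [ -4.6 -29.4] G [66.4 30.6] F [ 2.4 -4.6  0.2] rot [179.7  -0.3  38.4]
total d(mm) [ 15.1 -26.2  -1. ] rv [ 0.006 -0.006 -0.08 ] per row [ 0.0019 -0.0033 -0.0001] [ 0.0007 -0.0007 -0.01  ]
```

View pics/m4.png

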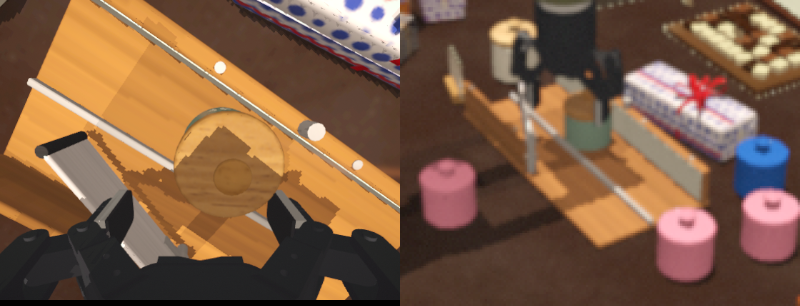

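Gate is about 1 rad open and clear of the canister, whose lid at (230,165) now lies in the gateway. Finish the push.

play_rows([
  [[0.0019,-0.0035,0],[0.001,-0.001,-0.01],0],
  [[0.0019,-0.0035,0],[0.001,-0.001,-0.01],0],
  [[0.0019,-0.0035,0],[0.001,-0.001,-0.01],0],
  [[0.0019,-0.0035,0],[0.001,-0.001,-0.01],0],
  [[0.0019,-0.0035,0],[0.001,-0.001,-0.01],0],
  [[0.0019,-0.0035,0],[0,0,-0.01],0],
  [[0.0019,-0.0035,0],[0,0,-0.01],0],
  [[0.0019,-0.0035,0],[0,0,-0.01],0],
])

```text
time: 6.58
tool_pos: [558.1, 101.9, 20.4]
tcp_rot: [179.8, -0.2, 43.2]
ft_force: [4.5, -4.3, 1.1]
finger_gap: 85.4
```

play_rows([
  [[0,0,0],[0,0,0],0],
  [[0,0,0],[0,0,0],0],
])

```text
time: 6.82
tool_pos: [558.2, 102.6, 20.5]
tcp_rot: [179.8, -0.2, 43.3]
ft_force: [2.6, -3.6, 0.0]
finger_gap: 85.5
```

Run:
```python
from bench import r,eyes
from h import *
s=r.sense();st(s)
w=eyes.snapshot("wrist")[:,:,::-1];a=eyes.snapshot("side")[170:310,190:350,::-1]
o=np.zeros((306,800,3),np.uint8);o[:300,:400]=cv2.resize(w,(400,300));o[:300,400:743]=cv2.resize(a,(343,300),interpolation=3)
cv2.imwrite("pics/m5.png",o)
```

```text
t 6.83 M [58.8  4.9] z 20.5 phi 38.3 Ccorner [ 32.2 -30.1] G [97.8 35.7] F [ 2.6 -3.6  0. ] rot [179.8  -0.2  43.3]
```

View pics/m5.png

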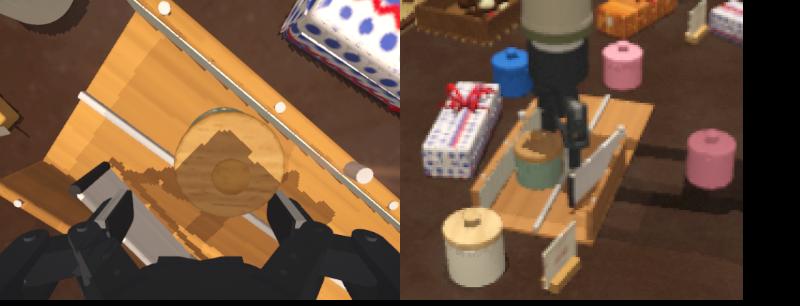

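Run:
```python
from bench import r,eyes
from h import *
s=r.sense();st(s)
for k,p,z in [("knob",(323,245),83),("lid",(321,227),66),("post",(510,245),68),("edge",(125,250),66),("scenelid?",(321,227),66)]:
    q=ray(eyes,"wrist",p,z,s)[:2]-O;print(k,(q@ex).round(1),(q@ey).round(1))
r.hand_in()
print(r.sense()["ft_force"])
```

```text
t 6.92 M [58.7  4.9] z 20.5 phi 38.3 Ccorner [ 32.1 -30.1] G [97.7 35.7] F [ 2.4 -2.9  0.7] rot [179.8  -0.2  43.3]
knob 64.9 -27.1
lid 64.5 -28.8
post 0.8 -70.2
edge 120.6 27.9
scenelid? 64.5 -28.8
the job is handed in; nothing more can be done
the job is handed in; nothing more can be done
```

I pushed the gate open with the leading finger while the trailing finger slid the canister down the lane, and handed the job in with the gate still held open; no verdict came back.

- **Canister:** its lid and knob measured about 65 mm past the gateway plane (37 to 155 mm needed). It looked upright in the last wrist and side views, and I did not measure its tilt or speed.
- **Gate:** its edge measured at bay (121, 28) mm, about 1.2 rad open and roughly 30 mm clear of the canister. The wrist felt 3–4 N, which fits the finger holding the gate against its spring.
- **On-the-way opening:** I did not measure the gate angle at that moment. From the finger position it was about 0.8 rad open while the canister's centre was still about 6 mm before the gateway.
- **Checks:** the goods I could see looked unmoved. At the end, the fence post measured within 1 mm of where it should be, and no check failed or disagreed.

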